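# Assemble the carved foam centrepiece

### The arm

A 6-joint arm with a two-finger parallel gripper is mounted at the origin on the work surface. World frame = base frame: x ahead of the robot, y to its left, z up, the work surface at z = 0. Lengths are in m, angles in degrees, forces in N, time in s.
With the tool pointing down it reaches from about 0.375 to 0.975 m from the base axis. Payload 3.8 kg.
Tool frame: the origin (TCP) lies on the centre line of the jaws, within the pads' length; the fingertips stand 14 mm ahead of it and the grasp point (between the pads) lies 5 mm behind it (bot.nose_length is the distance from the TCP to the fingertips, in m); z points along the fingers, y is the line along which they close (so a half turn about z gives the same grasp; the last joint's range is limited). The gripper opens to 88 mm and grips with 3 to 60 N. Pads are 18 mm wide; open, the fingers measure 123 mm over their backs; the gripper's body (75 mm by 187 mm) begins 45 mm behind the grasp point.
Start: joints at [69.792, 15.12, 91.902, -0, 72.978, -2.114], TCP at [0.21, 0.642, 0.253] pointing down, gripper open.
Joint ranges: [-150.88, 150.88], [-54.13, 125.18], [17.81, 147.31], [-75.09, 255.09], [0, 152.58], [-146.25, 146.25]. Speed limits (degrees/s): [147.25, 147.25, 180, 180, 180, 180].

### API

Orientations are given as a 3x3 rotation matrix whose columns are the frame's x, y, z axes.
In Python, from bench import bot, readout, capture, camera_info gives the robot as it stands (bot), with the cameras as plain functions and the readings (readout).
- The arm moves only by the tool nudge_tcp, called as name(argument=value, ...) on one line, values as JSON. Schema: {"type":"object","properties":{"motion":{"type":"array","items":{"type":"object","properties":{"jaw":{"type":"number"},"d":{"type":"array","items":{"type":"number"},"minItems":3,"maxItems":3},"turn":{"type":"number"}},"additionalProperties":false,"required":["jaw"]},"minItems":1,"maxItems":8},"squeeze":{"type":"number"},"only":{"type":"string"},"quiet":{"type":"boolean"},"lines":{"type":"string"}},"required":["motion"],"additionalProperties":false}. motion is a list of rows, 1 to 8 of them, each an object with the fields jaw (the opening from 0.0 (shut) to 1.0 (fully open)), d (a list: dx, dy, dz in a scale on which 1.0 is 0.75 m), turn (a turn about the tool's z in parts of the range, where 1.0 means 90 degrees); a field left out counts as zero (the opening has to be given); each row is the pose to reach, as a shift and turn from the pose commanded when the call began, along the tool's axes at that moment; what a row does not reach only later rows make up. A row lasts 1/8 s, in which the tool goes at most 0.0625 m and 10.7 degrees, less where a joint would pass 70% of its speed; a pose out of reach is approached as far as the arm can. The fingers move at their own pace and stop on an object; squeeze is the grip in N (left out, the last holds). Time passes only in rows, so rows that do not move let the fingers close. The tool returns the time, the measured TCP pose, the force, the opening and the grip force at its end. only (a regular expression) keeps the lines of the reply that match it, lines (a string "A,B") keeps lines A to B, and quiet returns only ok. A shift or turn number past 1, either way, is cut back to 1. Input that does not fit is refused with a message, and nothing moves.
- readout.observe(): the state, without advancing time (a new reading comes with each control period).
- capture(name): name is "scene" or "top" or "wrist"; returns (picture, depth): 480x640x3 uint8, red, green, blue; 480x640 float32, m along the optical axis (not along the pixel's ray), 0 where there is no reading.
- camera_info(name): a dict with "fx", "fy", "cx", "cy" (pixels), "R" (3x3) and "t" (3): a world point X has camera coordinates R X + t; the wrist camera has in their place "mount" (4x4, takes a point from camera to tool coordinates, whose origin is the TCP and whose axes are the flange's). Camera axes: x right, y down, z forward; pixel columns grow to the right and rows downward; lengths in m; the calibration is good to about 2 mm. The wrist camera is an equidistant fisheye: a pixel r from the principal point sees the ray r / f radians off the axis. A picture is of the moment at which its call begins: read the wrist's pose just before it. camera_info takes no time and is no camera call.
- bot.sign_off(): hands the job in; it is judged then, once.
The state is a dict: "time": time; "q": joint angles; "qvel": joint speeds; "effort": joint torques, N m; "eef_pos": TCP position; "eef_rot": TCP orientation; "wrist_force": force on the tool from outside, world axes, zero at the start; "moment": the same for the moment, N m; "grip_width": opening from 0.0 (shut) to 1.0 (fully open); "grip_force": force on a finger pad.
Only numpy, scipy, OpenCV 4.12 (cv2) and the standard library are available. Lean on these libraries where they do the work, as an engineer would, in place of code of your own. Each camera call takes 0.05 s, during which the arm holds its last target. There are 200 camera calls.

### The job

Put the carved foam centrepiece together on the round wooden display board, one part at a time from the bottom up: the oblong foot block flat in the middle of the board, the fluted drum upright on the middle of the foot block, the dish mouth up on the middle of the drum, and last the lotus bud standing upright inside the dish. Leave the fish, the loudspeaker, the foam offcut, the knife and the gouge where they lie, and leave the finished tower standing straight on its own.

Things in the scene. Friction and masses are not known exactly. Their poses are not given: they have to be found in the camera images.
- board: Target: round brown wooden display board, 140 mm across, 14 mm thick, lying flat and fixed to the table. Origin: centre of its underside (table height), so its top is at z = 14 mm above the origin; z up.
- plinth: Oblong foot block of green carving foam with a stepped top edge, loose, about 45 g. 84 mm along its x, 56 mm along its y, 28 mm high; the lower 22 mm have full size and straight sides, the top 6 mm are set in to 76 x 50 mm; top flat. Grip it across the 56 mm (along its y). Origin: centre of its underside; z up.
- drum: Fluted round column drum of green carving foam, a plain cylinder 48 mm in diameter and 46 mm high with flat ends, loose, standing upright, about 30 g. Origin: centre of its underside; z along its axis, up.
- dish: Small round open dish of green carving foam, loose, mouth up, about 16 g. Outer diameter 56 mm (straight sides, narrowing to 48 mm in the lowest 4 mm), 22 mm high; inside 46 mm across and 14 mm deep, its flat inner floor 8 mm above the underside. Origin: centre of its underside; z up.
- bud: Lotus bud finial of green carving foam, loose, standing upright on its foot, 66 mm high, about 20 g. Foot 30 mm in diameter (lowest 8 mm), a waist of 22 mm at 14 mm, straight round belly 38 mm in diameter from 27 to 49 mm above the underside, then narrowing to a point. Grip it on the belly. Origin: centre of its underside; z up.
- fish: Bystander: half-finished green foam fish, loose, about 95 mm long along its x, 44 mm wide over the fins, 42 mm high. Origin: centre of its underside.
- speaker: Bystander: small black loudspeaker box, loose, 45 mm along its x, 100 mm along its y, 45 mm high. Origin: centre of its underside.
- offcut: Bystander: rough scrap of green foam, L-shaped seen from above, loose, 52 mm along its x, 90 mm along its y, 29 mm high; one arm of the L is 22 mm wide and 90 mm long, the other is short. Origin: middle of its underside.
- knife: Bystander: carving knife with red handle, loose, lying along its x, from 73 mm behind to 68 mm ahead of its origin, 16 mm wide, 12 mm high. Origin: underside.
- gouge: Bystander: gouge with wooden handle, loose, lying along its x, from 70 mm behind to 70 mm ahead of its origin, 14 mm wide, 14 mm high. Origin: underside.

How it is judged:
By the outcome, as a careful person would: the job done as asked, in the order asked, and still so for the second after the job is handed in, with the robot touching nothing.
It also fails if it takes over 120 s, if anything falls off the work surface, if the arm or the gripper's body presses on something with over 40 N, if the wrist force passes 120 N, or if a joint passes its speed limit or range.

## Working session

There is one attempt and no reset: what is moved stays moved. The work goes in short steps, Python scripts to look and compute and a tool call to move; the robot and the scene stay as the last step left them, time stands still between calls to the robot, and variables do not carry over. Pictures are saved under pics/ and viewed, at most 14 in all, crops included, and the job is handed in when it is done.

```bash
ls; mkdir -p pics
```

Create h.py:
```python
import numpy as np, cv2
from bench import bot, readout, capture, camera_info
def pts(name,d):
    c=camera_info(name); v,u=np.mgrid[0:480,0:640]
    P=np.stack([(u-c['cx'])/c['fx']*d,(v-c['cy'])/c['fy']*d,d],-1)
    return (P-np.array(c['t']))@np.array(c['R'])   # R^T (P-t)
def save(n,im): cv2.imwrite(f'pics/{n}.png',im[...,::-1])
```

Run:
```python
from h import *
s=readout.observe();print(s)
for n in('top','scene'):
    im,d=capture(n);save(n+'0',im);np.savez(n+'0.npz',im=im,d=d)
    c=camera_info(n);print(n,c['fx'],(-np.array(c['R']).T@c['t']).round(3),np.array(c['R']).round(3).tolist(), (d>0).mean())
print(camera_info('wrist'))
```

```text
bench.py
pics
{'time': 0.0, 'q': array([ 6.97913002e+01,  1.51669943e+01,  9.19793544e+01, -3.22050064e-03,
        7.29785468e+01, -2.11375221e+00]), 'qvel': array([ 0.04972584, -0.028824  , -0.08293832, -0.01290399, -0.03210798,
       -0.01455045]), 'effort': array([ 5.86084552e-04, -5.02116179e+01, -3.56877100e+01,  7.30181322e-02,
        2.96869583e-02, -1.85073868e-04]), 'eef_pos': array([0.20943051, 0.64097993, 0.25143134]), 'eef_rot': array([[-9.50548243e-01,  3.10576150e-01, -7.02566602e-04],
       [ 3.10576943e-01,  9.50546002e-01, -2.06421294e-03],
       [ 2.67265672e-05, -2.18033497e-03, -9.99997623e-01]]), 'wrist_force': array([-7.03786176e-05,  4.05111143e-02,  5.37120704e-01]), 'moment': array([ 0.01832501, -0.00479295,  0.01014581]), 'grip_force': 0.0, 'grip_width': 1.000478571882837}
top 484.87371356661833 [ 0.352 -0.002  0.971] [[0.012, -1.0, -0.016], [-0.982, -0.009, -0.19], [0.19, 0.018, -0.982]] 0.9959733072916667
scene 608.7377893588334 [ 1.03  -0.568  0.922] [[0.755, 0.656, 0.01], [0.501, -0.566, -0.655], [-0.424, 0.499, -0.756]] 0.996044921875
{'fx': 371.64829954431775, 'fy': 371.64829954431775, 'cx': 319.4834029699127, 'cy': 241.471091272586, 'mount': array([[ 1.22776390e-03, -9.58138821e-01, -2.86301403e-01,
         7.29509956e-02],
       [ 9.99999151e-01,  1.30167641e-03, -6.78440369e-05,
        -1.09174987e-03],
       [ 4.37675789e-04, -2.86301076e-01,  9.58139605e-01,
        -1.30510420e-01],
       [ 0.00000000e+00,  0.00000000e+00,  0.00000000e+00,
         1.00000000e+00]])}
```

View pics/top0.png

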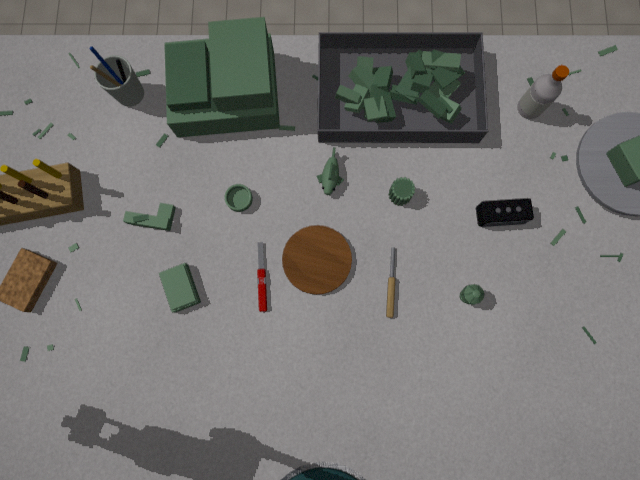

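View pics/scene0.png

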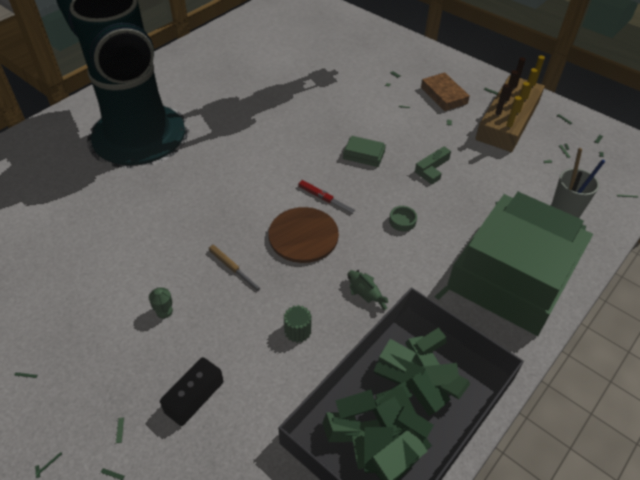

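Top view: the board is at (317,259), the plinth at (180,287), the drum at (402,190), the dish at (238,198) and the bud at (472,294). The fish, speaker, offcut, knife and gouge are all clear of them. In the scene view the board is at (303,234), plinth (364,150), drum (297,322), dish (403,217) and bud (161,301).

Create m.py:
```python
from h import *
seeds={'board':(317,259),'plinth':(180,287),'drum':(402,190),'dish':(238,198),'bud':(472,294)}
band={'board':(.009,.02),'plinth':(.024,.034),'drum':(.04,.052),'dish':(.016,.028),'bud':(.028,.048)}
f=np.load('top0.npz'); PT=pts('top',f['d']); g=np.load('scene0.npz'); PS=pts('scene',g['d'])
for P,n in((PT,'top'),(PS,'scene')):
    z=P[...,2][(abs(P[...,2])<.006)&(P[...,0]>.35)&(P[...,0]<.8)]; print(n,'table z',np.median(z),z.std())
for k,(u,v) in seeds.items():
    c=PT[v,u,:2]
    for P,n in((PT,'top'),(PS,'scene')):
        m=(np.hypot(P[...,0]-c[0],P[...,1]-c[1])<(.09 if k=='board' else .06))
        zz=P[...,2][m]; lo,hi=band[k]
        q=P[m&(P[...,2]>lo)&(P[...,2]<hi)]
        if len(q)<5: print(k,n,'few');continue
        xy=(q[:,:2]*1000).astype(np.float32)
        cc,r=cv2.minEnclosingCircle(xy); rect=cv2.minAreaRect(xy)
        print(k,n,'ztop',np.percentile(zz,99.5).round(4),'zmed',np.median(q[:,2]).round(4),'circ',np.round(cc,1),round(r,1),'rect',np.round(rect[0],1),np.round(rect[1],1),round(rect[2],1),len(q))
```

```bash
python3 m.py
```

```text
top table z 0.0007581890564183146 0.001776706492956761
scene table z 0.0012501169593019496 0.0018188778678762348
board top ztop 0.9711 zmed 0.0144 circ [436.2  10. ] 27.8 rect [435.4  10. ] [10.3 55.1] 0.8 112
board scene ztop 0.0161 zmed 0.0149 circ [433.8  12.7] 29.4 rect [434.   12.8] [13.4 58.8] 11.9 103
plinth top ztop 0.0322 zmed 0.0286 circ [439.3 289.1] 47.2 rect [438.9 290.6] [82.1 55.3] 22.0 1051
plinth scene ztop 0.0333 zmed 0.0291 circ [439.7 288.2] 47.4 rect [437.9 291. ] [82.3 60.1] 21.7 598
drum top ztop 0.0496 zmed 0.0466 circ [ 637.5 -149.4] 24.5 rect [ 636.5 -149.3] [45.9 46.1] 86.8 435
drum scene ztop 0.05 zmed 0.0468 circ [ 635.8 -149.6] 25.5 rect [ 635.  -149.6] [47.3 48.9] 62.8 539
dish top ztop 0.0248 zmed 0.0218 circ [624.4 182. ] 28.0 rect [624.  181.5] [55.  54.3] 19.5 221
dish scene ztop 0.0257 zmed 0.0219 circ [622.  181.2] 29.9 rect [621.4 181.2] [54.3 58.7] 85.5 248
bud top ztop 0.0657 zmed 0.0391 circ [ 429.  -269.5] 17.1 rect [ 428.4 -264.2] [34.2 10.9] 7.2 55
bud scene ztop 0.0661 zmed 0.0381 circ [ 430.  -277.8] 20.1 rect [ 435.8 -278.3] [25.1 39. ] 0.1 147
```

Create m2.py:
```python
from h import *
from scipy.optimize import least_squares
def circ(xy,r,c):
    f=least_squares(lambda p:np.hypot(xy[:,0]-p[0],xy[:,1]-p[1])-r,c,loss='soft_l1',f_scale=.001); return f.x.round(4),np.sqrt(np.mean(f.fun**2)).round(4)
if __name__=='__main__':
  for n in('top','scene'):
    f=np.load(n+'0.npz'); im=f['im'].astype(int); P=pts(n,f['d']); x,y,z=np.moveaxis(P,-1,0)
    brown=(im[...,0]>im[...,2]*1.6)&(im[...,1]>im[...,2]*1.15)&(z>.008)&(z<.022)&(np.hypot(x-.485,y-.01)<.085)
    q=P[brown]; cc,r=cv2.minEnclosingCircle((q[:,:2]*1000).astype(np.float32)); print(n,'board',np.round(cc,1),round(r,1),'mean',q.mean(0).round(4),len(q))
    for k,c,r,lo,hi in(('drum',(.6365,-.1495),.024,.006,.04),('bud',(.43,-.27),.019,.027,.049),('dish',(.623,.1815),.028,.006,.018)):
        d=np.hypot(x-c[0],y-c[1]); m=(z>lo)&(z<hi)&(d<.05)&((d>.025)if k=='dish' else True); print(n,k,'side fit',*circ(P[m][:,:2],r,c),m.sum())
    m=(np.hypot(x-.43,y+.27)<.04)&(z>.058); print(n,'bud tip',np.median(P[m],0).round(4),z[m].max().round(4),m.sum())
    for k,c in(('plinth',(.439,.29)),('drum',(.6365,-.1495)),('dish',(.623,.1815))):
        h={'plinth':.028,'drum':.046,'dish':.022}[k]
        m=(np.hypot(x-c[0],y-c[1])<.06)&(z>h-.003)&(z<h+.005); print(n,k,'top mean',P[m].mean(0).round(4))
```

```bash
python3 m2.py
```

```text
top board [498.5  19.7] 69.4 mean [0.4974 0.0195 0.0146] 3701
top drum side fit [ 0.6384 -0.1504] 0.0023 117
top bud side fit [ 0.4301 -0.2786] 0.0006 60
top dish side fit [0.6248 0.1825] 0.0014 45
top bud tip [ 0.4294 -0.2766  0.0629] 0.0687 129
top plinth top mean [0.439  0.2907 0.0287]
top drum top mean [ 0.6367 -0.1495  0.0467]
top dish top mean [0.6241 0.1821 0.0222]
scene board [497.6  18.3] 70.3 mean [0.5012 0.016  0.0152] 2919
scene drum side fit [ 0.6339 -0.1484] 0.0016 290
scene bud side fit [ 0.4273 -0.278 ] 0.001 161
scene dish side fit [0.6221 0.1823] 0.0031 111
scene bud tip [ 0.4304 -0.281   0.0621] 0.0689 131
scene plinth top mean [0.4384 0.2893 0.0291]
scene drum top mean [ 0.6358 -0.1505  0.0469]
scene dish top mean [0.6235 0.1815 0.0226]
```

Create to.py:
```python
import sys
from h import *
# usage: to.py x y z closing_angle_deg(world, mod 180; 'k' keeps)
s=readout.observe(); R=s['eef_rot']; a=sys.argv[1:]
d=R.T@(np.array([float(v) for v in a[:3]])-s['eef_pos'])
cur=np.degrees(np.arctan2(R[1,1],R[0,1])); t=0
if a[3]!='k': t=-((float(a[3])-cur+90)%180-90)
print('t',round(s['time'],2),'pos',s['eef_pos'].round(4),'yaw',round(cur,2),'q6',s['q'][5].round(1),'d',d.round(4),'turn',round(t,2))
```

```bash
python3 to.py .4385 .290 .10 112
```

```text
t 0.1 pos [0.2094 0.6411 0.2515] yaw 71.91 q6 -2.1 d [-0.3268 -0.2623  0.152 ] turn -40.09
```

The manual's scale: shifts go in shares of 0.75 m and turns go in shares of 90 degrees. Converting my numbers, -0.327 m / 0.75 = -0.436, -0.262 m / 0.75 = -0.3493, -40.1 degrees / 90 = -0.4456.

nudge_tcp(motion=[{"jaw": 1,"d": [-0.436,-0.3493,0.2027],"turn": -0.4456},{"jaw": 1,"d": [-0.436,-0.3493,0.2027],"turn": -0.4456},{"jaw": 1,"d": [-0.436,-0.3493,0.2027],"turn": -0.4456},{"jaw": 1,"d": [-0.436,-0.3493,0.2027],"turn": -0.4456},{"jaw": 1,"d": [-0.436,-0.3493,0.2027],"turn": -0.4456},{"jaw": 1,"d": [-0.436,-0.3493,0.2027],"turn": -0.4456},{"jaw": 1,"d": [-0.436,-0.3493,0.2027],"turn": -0.4456},{"jaw": 1,"d": [-0.436,-0.3493,0.2027],"turn": -0.4456}], squeeze=15)

```text
time: 1.1
eef_pos: [0.439, 0.2873, 0.0986]
eef_rot: [[-0.929, -0.37, -0.003], [-0.37, 0.929, -0.003], [0.004, -0.001, -1.0]]
wrist_force: [-0.8, 0.7, -0.1]
grip_width: 0.998
grip_force: 0.0
```

```bash
python3 to.py .4385 .290 .10 112
```

```text
t 1.1 pos [0.439  0.2873 0.0986] yaw 111.75 q6 -81.2 d [-0.0005  0.0027 -0.0015] turn -0.25
```

Converted, 0.0027 m / 0.75 = 0.0036, -0.0005 m / 0.75 = -0.0007.

nudge_tcp(motion=[{"jaw": 1,"d": [-0.0007,0.0036,0]},{"jaw": 1,"d": [-0.0007,0.0036,0]}])

```text
time: 1.35
eef_pos: [0.4384, 0.2953, 0.1014]
eef_rot: [[-0.927, -0.376, 0.001], [-0.376, 0.927, 0.001], [-0.001, 0.001, -1.0]]
wrist_force: [0.1, 0.8, -0.1]
grip_width: 0.997
grip_force: 0.0
```

Add to h.py:
```python
def wpts():
    c=camera_info('wrist'); s=readout.observe(); im,d=capture('wrist')
    v,u=np.mgrid[0:480,0:640]; a=(u-c['cx'])/c['fx']; b=(v-c['cy'])/c['fy']; th=np.hypot(a,b)
    k=np.tan(np.minimum(th,1.4))/np.maximum(th,1e-9)
    P=np.stack([a*k*d,b*k*d,d],-1); M=np.array(c['mount'])
    P=P@M[:3,:3].T+M[:3,3]; W=P@s['eef_rot'].T+s['eef_pos']; W[d<=0]=np.nan
    return im,W
```

Run:
```python
from h import *
im,W=wpts(); save('w1',im)
x,y,z=np.moveaxis(W,-1,0)
m=(np.hypot(x-.4385,y-.29)<.055)&(z>.0245)&(z<.034)
print(m.sum(),W[m].mean(0),cv2.minAreaRect((W[m][:,:2]*1000).astype(np.float32)))
m=(np.hypot(x-.4385,y-.29)<.1)&(abs(z)<.008); print(np.median(z[m]))
```

```bash
python3 to.py .4385 .290 .10 112
```

```text
10340 [0.43642018 0.28819752 0.02653479] ((438.69873046875, 289.03948974609375), (76.76455688476562, 50.48612594604492), 22.16045570373535)
-0.0014532668295150902
t 1.4 pos [0.4384 0.2954 0.1015] yaw 112.12 q6 -80.9 d [ 0.0019 -0.005   0.0014] turn 0.12
```

View pics/w1.png

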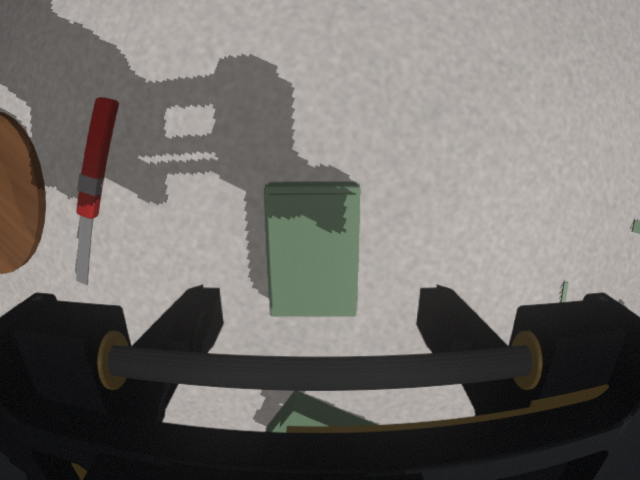

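The wrist view shows the plinth at (313,250), between the open jaws. Wrist depth puts it at (438.7, 289.0) mm at 22.2°, which agrees with the other views. I'll settle and re-read the pose.

nudge_tcp(motion=[{"jaw": 1},{"jaw": 1},{"jaw": 1}], quiet=true)

```text
ok
```

```bash
python3 to.py .4385 .2895 .017 112.1
```

```text
t 1.77 pos [0.4384 0.2941 0.1009] yaw 112.05 q6 -80.9 d [ 0.0016 -0.0043  0.0839] turn -0.05
```

Converted, 0.083 m / 0.75 = 0.1107, 0.075 m / 0.75 = 0.1.

nudge_tcp(motion=[{"jaw": 1,"d": [0.0021,-0.0057,0.04]},{"jaw": 1,"d": [0.0021,-0.0057,0.08]},{"jaw": 1,"d": [0.0021,-0.0057,0.1]},{"jaw": 1,"d": [0.0021,-0.0057,0.1107]},{"jaw": 1,"d": [0.0021,-0.0057,0.1107]},{"jaw": 1,"d": [0.0021,-0.0057,0.1107]}])

```text
time: 2.52
eef_pos: [0.4395, 0.2896, 0.0187]
eef_rot: [[-0.927, -0.375, 0.002], [-0.375, 0.927, 0.001], [-0.002, 0.0, -1.0]]
wrist_force: [0.9, 0.1, 0.7]
grip_width: 1.002
grip_force: 0.0
```

```bash
python3 to.py .4385 .2895 .017 112.1
```

```text
t 2.52 pos [0.4395 0.2896 0.0187] yaw 112.01 q6 -81.3 d [0.001  0.0003 0.0017] turn -0.09
```

Converted, 0.001 m / 0.75 = 0.0013, 0.0003 m / 0.75 = 0.0004.

nudge_tcp(motion=[{"jaw": 0.5,"d": [0.0013,0.0004,0.0013]},{"jaw": 0.5,"d": [0.0013,0.0004,0.0013]},{"jaw": 0.5,"d": [0.0013,0.0004,0.0013]},{"jaw": 0.5,"d": [0.0013,0.0004,0.0013]},{"jaw": 0.5,"d": [0.0013,0.0004,0.0013]}], squeeze=12)

```text
time: 3.15
eef_pos: [0.4377, 0.2891, 0.0169]
eef_rot: [[-0.927, -0.375, 0.0], [-0.375, 0.927, 0.0], [-0.0, 0.0, -1.0]]
wrist_force: [-0.8, 0.9, 1.3]
grip_width: 0.635
grip_force: 12.0
```

nudge_tcp(motion=[{"jaw": 0.5,"d": [0,0,-0.04]},{"jaw": 0.5,"d": [0,0,-0.08]},{"jaw": 0.5,"d": [0,0,-0.08]},{"jaw": 0.5,"d": [0,0,-0.08]}])

```text
time: 3.65
eef_pos: [0.4371, 0.2887, 0.0759]
eef_rot: [[-0.927, -0.375, -0.001], [-0.375, 0.927, -0.001], [0.001, -0.0, -1.0]]
wrist_force: [0.0, -0.6, -0.8]
grip_width: 0.635
grip_force: 12.0
```

```bash
python3 to.py .498 .019 .07 90
```

```text
t 3.65 pos [0.4371 0.2887 0.0759] yaw 112.01 q6 -81.3 d [ 0.0446 -0.2728  0.0059] turn 22.01
```

Converted, -0.273 m / 0.75 = -0.364, 0.0455 m / 0.75 = 0.0607, 22 degrees / 90 = 0.2444.

nudge_tcp(motion=[{"jaw": 0.5,"d": [0.0607,-0.364,-0.0133],"turn": 0.2444},{"jaw": 0.5,"d": [0.0607,-0.364,-0.0133],"turn": 0.2444},{"jaw": 0.5,"d": [0.0607,-0.364,-0.0133],"turn": 0.2444},{"jaw": 0.5,"d": [0.0607,-0.364,-0.0133],"turn": 0.2444},{"jaw": 0.5,"d": [0.0607,-0.364,-0.0133],"turn": 0.2444},{"jaw": 0.5,"d": [0.0607,-0.364,-0.0133],"turn": 0.2444},{"jaw": 0.5,"d": [0.0607,-0.364,-0.0133],"turn": 0.2444},{"jaw": 0.5,"d": [0.0607,-0.364,-0.0133],"turn": 0.2444}], quiet=true)

```text
ok
```

nudge_tcp(motion=[{"jaw": 0.5},{"jaw": 0.5},{"jaw": 0.5}], quiet=true)

```text
ok
```

```bash
python3 to.py .497 .019 .031 90
```

Run:
```python
from h import *
im,W=wpts(); save('w2',im)
x,y,z=np.moveaxis(W,-1,0); im=im.astype(int)
b=(im[...,0]>im[...,2]*1.6)&(im[...,1]>im[...,2]*1.15)&(z>.005)&(z<.024)&(np.hypot(x-.498,y-.019)<.085)
q=W[b]; from m2 import circ
h=cv2.convexHull((q[:,:2]*1000).astype(np.float32))[:,0]/1000
e=h[(abs(np.hypot(h[:,0]-.498,h[:,1]-.019)-.07)<.006)]
print(len(q),np.median(q[:,2]),circ(e,.07,(.498,.019)),len(e))
```

```text
t 5.03 pos [0.4978 0.0192 0.0868] yaw 90.04 q6 -90.7 d [ 0.0008 -0.0002  0.0558] turn 0.04
16838 0.012518810597065153 (array([0.4994, 0.0176]), np.float64(0.0007)) 53
```

View pics/w2.png

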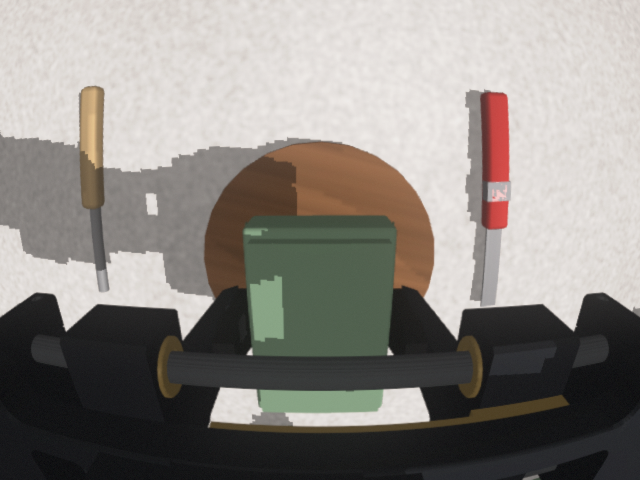

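The wrist view shows the plinth held level at (320,310) over the board, with the knife at (495,190) and the gouge at (93,190) clear on either side. The board centre averages (498.5, 18.5) mm over three views.

Converted, 0.0545 m / 0.75 = 0.0727, 0.053 m / 0.75 = 0.0707.

nudge_tcp(motion=[{"jaw": 0.5,"d": [0.0004,-0.0009,0.04]},{"jaw": 0.5,"d": [0.0004,-0.0009,0.06]},{"jaw": 0.5,"d": [0.0004,-0.0009,0.0667]},{"jaw": 0.5,"d": [0.0004,-0.0009,0.0707]},{"jaw": 0.5,"d": [0.0004,-0.0009,0.0727]},{"jaw": 0.5,"d": [0.0004,-0.0009,0.0727]}])

```text
time: 5.82
eef_pos: [0.4979, 0.0181, 0.0327]
eef_rot: [[-1.0, -0.0, 0.001], [-0.0, 1.0, -0.0], [-0.001, -0.0, -1.0]]
wrist_force: [0.6, 0.1, -0.3]
grip_width: 0.635
grip_force: 12.0
```

```bash
python3 to.py .4975 .0185 .031 90
```

```text
t 5.83 pos [0.4979 0.0181 0.0327] yaw 90.0 q6 -90.8 d [0.0004 0.0004 0.0017] turn 0.0
```

Converted, 0.0017 m / 0.75 = 0.0023, 0.0012 m / 0.75 = 0.0016.

nudge_tcp(motion=[{"jaw": 0.5,"d": [0.0003,0.0004,0.0009]},{"jaw": 0.5,"d": [0.0003,0.0004,0.0016]},{"jaw": 0.5,"d": [0.0003,0.0004,0.0023]},{"jaw": 0.5,"d": [0.0003,0.0004,0.0023]}])

```text
time: 6.32
eef_pos: [0.4973, 0.0185, 0.0309]
eef_rot: [[-1.0, -0.0, 0.0], [-0.0, 1.0, 0.0], [-0.0, 0.0, -1.0]]
wrist_force: [-1.7, -0.0, 4.4]
grip_width: 0.63
grip_force: 12.0
```

Converted, -0.1 m / 0.75 = -0.1333, -0.07 m / 0.75 = -0.0933.

nudge_tcp(motion=[{"jaw": 0.75},{"jaw": 0.75},{"jaw": 0.75},{"jaw": 0.75,"d": [0,0,-0.04]},{"jaw": 0.75,"d": [0,0,-0.0933]},{"jaw": 0.75,"d": [0,0,-0.1333]},{"jaw": 0.75,"d": [0,0,-0.1333]},{"jaw": 0.75,"d": [0,0,-0.1333]}])

```text
time: 7.32
eef_pos: [0.4966, 0.0185, 0.1296]
eef_rot: [[-1.0, -0.0, -0.001], [-0.0, 1.0, -0.0], [0.001, -0.0, -1.0]]
wrist_force: [0.3, 0.4, 0.1]
grip_width: 0.751
grip_force: 0.0
```

```bash
python3 to.py .636 -.15 .09 90
```

Run:
```python
from h import *
im,W=wpts()
x,y,z=np.moveaxis(W,-1,0)
m=(np.hypot(x-.498,y-.019)<.06)&(z>.036)&(z<.048)
q=(W[m][:,:2]*1000).astype(np.float32); print(np.median(z[m]),cv2.minAreaRect(q))
im,d=capture('top');P=pts('top',d);x,y,z=np.moveaxis(P,-1,0)
m=(np.hypot(x-.498,y-.019)<.05)&(z>.036)&(z<.048); print('top',np.median(z[m]),cv2.minAreaRect((P[m][:,:2]*1000).astype(np.float32)) if m.sum()>5 else 0)
```

```text
t 7.33 pos [0.4966 0.0185 0.1296] yaw 90.01 q6 -90.7 d [-0.1394 -0.1685  0.0394] turn 0.01
0.04049824190169016 ((497.3155212402344, 16.47356414794922), (51.69586944580078, 78.71788787841797), 89.95952606201172)
top 0.042341959384477906 ((475.8955993652344, 20.038394927978516), (37.1946907043457, 54.692169189453125), 0.14828196167945862)
```

Converted, -0.1685 m / 0.75 = -0.2247, -0.14 m / 0.75 = -0.1867.

nudge_tcp(motion=[{"jaw": 1,"d": [-0.1867,-0.2247,0.04]},{"jaw": 1,"d": [-0.1867,-0.2247,0.04]},{"jaw": 1,"d": [-0.1867,-0.2247,0.04]},{"jaw": 1,"d": [-0.1867,-0.2247,0.04]},{"jaw": 1,"d": [-0.1867,-0.2247,0.04]},{"jaw": 1,"d": [-0.1867,-0.2247,0.04]},{"jaw": 1,"d": [-0.1867,-0.2247,0.04]}], quiet=true)

```text
ok
```

Run:
```python
from h import *
from m2 import circ
im,W=wpts(); save('w3',im)
x,y,z=np.moveaxis(W,-1,0)
m=(np.hypot(x-.636,y+.15)<.04)&(z>.041)&(z<.052)
q=(W[m][:,:2]*1000).astype(np.float32); h=cv2.convexHull(q)[:,0]/1000;print(m.sum(),np.median(z[m]),cv2.minEnclosingCircle(q),circ(h,.024,(.636,-.15)))
```

```bash
python3 to.py .6365 -.15 .021 90
```

```text
5409 0.044509241363071314 ((636.6898193359375, -152.3336639404297), 24.31888771057129) (array([ 0.6367, -0.1523]), np.float64(0.0002))
t 8.35 pos [ 0.6364 -0.1488  0.1004] yaw 90.07 q6 -105.4 d [-0.0001 -0.0012  0.0794] turn 0.07
```

View pics/w3.png

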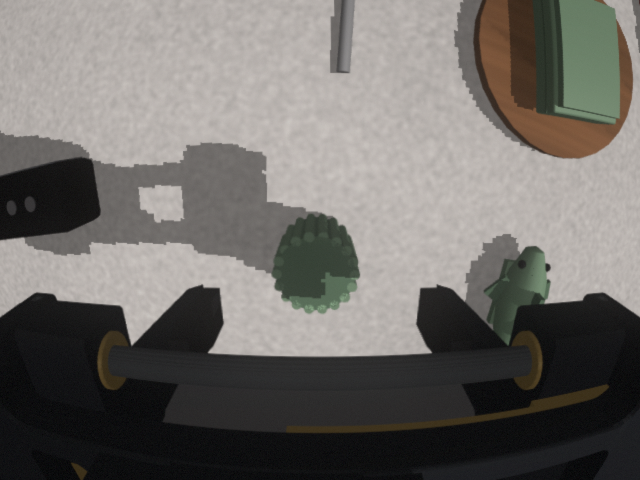

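The wrist view shows the drum at (316,268), centred between the jaws, with the fish at (520,290) outside the finger path. Wrist depth agrees on x; its y has a bias of about 1.5 mm.

Converted, 0.079 m / 0.75 = 0.1053, 0.07 m / 0.75 = 0.0933.

nudge_tcp(motion=[{"jaw": 1,"d": [-0.0001,-0.002,0.04]},{"jaw": 1,"d": [-0.0001,-0.002,0.0733]},{"jaw": 1,"d": [-0.0001,-0.002,0.0933]},{"jaw": 1,"d": [-0.0001,-0.002,0.1053]},{"jaw": 1,"d": [-0.0001,-0.002,0.1053]},{"jaw": 1,"d": [-0.0001,-0.002,0.1053]}])

```text
time: 9.1
eef_pos: [0.6382, -0.1517, 0.0225]
eef_rot: [[-1.0, -0.0, 0.002], [-0.0, 1.0, -0.0], [-0.002, -0.0, -1.0]]
wrist_force: [-0.3, 0.6, -0.3]
grip_width: 0.998
grip_force: 0.0
```

```bash
python3 to.py .6365 -.15 .021 90
```

```text
t 9.1 pos [ 0.6382 -0.1517  0.0225] yaw 90.01 q6 -105.6 d [0.0017 0.0017 0.0015] turn 0.01
```

nudge_tcp(motion=[{"jaw": 0.4},{"jaw": 0.4},{"jaw": 0.4},{"jaw": 0.4},{"jaw": 0.4},{"jaw": 0.4}], squeeze=10)

```text
time: 9.85
eef_pos: [0.6374, -0.1515, 0.0216]
eef_rot: [[-1.0, -0.0, 0.0], [-0.0, 1.0, -0.0], [-0.0, -0.0, -1.0]]
wrist_force: [-0.0, -0.2, -0.1]
grip_width: 0.544
grip_force: 10.0
```

nudge_tcp(motion=[{"jaw": 0.4,"d": [0,0,-0.04]},{"jaw": 0.4,"d": [0,0,-0.12]},{"jaw": 0.4,"d": [0,0,-0.16]},{"jaw": 0.4,"d": [0,0,-0.16]},{"jaw": 0.4,"d": [0,0,-0.16]}])

```text
time: 10.48
eef_pos: [0.6363, -0.1512, 0.1399]
eef_rot: [[-1.0, -0.0, -0.002], [-0.0, 1.0, 0.001], [0.002, 0.001, -1.0]]
wrist_force: [-0.8, -0.6, -0.2]
grip_width: 0.542
grip_force: 10.0
```

```bash
python3 to.py .498 .0183 .12 90
```

```text
t 10.47 pos [ 0.6363 -0.1512  0.1399] yaw 90.0 q6 -105.6 d [0.1383 0.1695 0.0203] turn 0.0
```

Converted, 0.1695 m / 0.75 = 0.226, 0.1375 m / 0.75 = 0.1833.

nudge_tcp(motion=[{"jaw": 0.4,"d": [0.1833,0.226,0.0267]},{"jaw": 0.4,"d": [0.1833,0.226,0.0267]},{"jaw": 0.4,"d": [0.1833,0.226,0.0267]},{"jaw": 0.4,"d": [0.1833,0.226,0.0267]},{"jaw": 0.4,"d": [0.1833,0.226,0.0267]},{"jaw": 0.4,"d": [0.1833,0.226,0.0267]},{"jaw": 0.4,"d": [0.1833,0.226,0.0267]},{"jaw": 0.4,"d": [0.1833,0.226,0.0267]}], quiet=true)

```text
ok
```

```bash
python3 to.py .4988 .0183 .0636 90
```

```text
t 11.47 pos [0.5006 0.0172 0.1215] yaw 89.93 q6 -90.8 d [0.0018 0.0011 0.0579] turn -0.07
```

Converted, 0.054 m / 0.75 = 0.072, 0.05 m / 0.75 = 0.0667.

nudge_tcp(motion=[{"jaw": 0.4,"d": [0.0013,0.0007,0.0333]},{"jaw": 0.4,"d": [0.0013,0.0007,0.06]},{"jaw": 0.4,"d": [0.0013,0.0007,0.0667]},{"jaw": 0.4,"d": [0.0013,0.0007,0.072]},{"jaw": 0.4,"d": [0.0013,0.0007,0.072]},{"jaw": 0.4,"d": [0.0013,0.0007,0.072]}])

```text
time: 12.22
eef_pos: [0.4995, 0.0184, 0.0683]
eef_rot: [[-1.0, -0.0, 0.001], [-0.0, 1.0, -0.0], [-0.001, -0.0, -1.0]]
wrist_force: [-0.4, 0.7, -0.6]
grip_width: 0.544
grip_force: 10.0
```

```bash
python3 to.py .4988 .0183 .0636 90
```

```text
t 12.22 pos [0.4995 0.0184 0.0683] yaw 90.0 q6 -90.7 d [ 0.0007 -0.0001  0.0047] turn 0.0
```

Converted, 0.0045 m / 0.75 = 0.006, 0.004 m / 0.75 = 0.0053.

nudge_tcp(motion=[{"jaw": 0.4,"d": [0.0004,0,0.002]},{"jaw": 0.4,"d": [0.0004,0,0.004]},{"jaw": 0.4,"d": [0.0004,0,0.0053]},{"jaw": 0.4,"d": [0.0004,0,0.006]},{"jaw": 0.4,"d": [0.0004,0,0.006]}])

```text
time: 12.85
eef_pos: [0.4985, 0.0185, 0.0635]
eef_rot: [[-1.0, -0.0, -0.0], [-0.0, 1.0, 0.0], [0.0, 0.0, -1.0]]
wrist_force: [-2.8, 0.2, 5.1]
grip_width: 0.542
grip_force: 10.0
```

Converted, -0.1 m / 0.75 = -0.1333, -0.07 m / 0.75 = -0.0933.

nudge_tcp(motion=[{"jaw": 0.75},{"jaw": 0.75},{"jaw": 0.75},{"jaw": 0.75,"d": [0,0,-0.04]},{"jaw": 0.75,"d": [0,0,-0.0933]},{"jaw": 0.75,"d": [0,0,-0.1333]},{"jaw": 0.75,"d": [0,0,-0.1333]},{"jaw": 0.75,"d": [0,0,-0.1333]}])

```text
time: 13.85
eef_pos: [0.4979, 0.0185, 0.162]
eef_rot: [[-1.0, -0.0, -0.001], [-0.0, 1.0, -0.0], [0.001, -0.0, -1.0]]
wrist_force: [0.1, 0.9, -0.3]
grip_width: 0.748
grip_force: 0.0
```

Run:
```python
from h import *
im,W=wpts(); save('w4',im)
x,y,z=np.moveaxis(W,-1,0)
for lo,hi in((.036,.046),(.083,.093)):
    m=(np.hypot(x-.498,y-.019)<.06)&(z>lo)&(z<hi)
    q=(W[m][:,:2]*1000).astype(np.float32); print(np.median(z[m]),cv2.minAreaRect(q))
im,d=capture('scene');P=pts('scene',d);x,y,z=np.moveaxis(P,-1,0);save('s1',im)
m=(np.hypot(x-.498,y-.019)<.05)&(z>.083)&(z<.095); print('scene',m.sum(),m.sum() and P[m].mean(0))
```

```bash
python3 to.py .6235 .182 .09 90
```

```text
0.040514270059687676 ((497.91058349609375, 16.836639404296875), (51.80154037475586, 80.53885650634766), 88.90341186523438)
0.08652375518705238 ((497.4695129394531, 17.185020446777344), (46.77614974975586, 47.478389739990234), 80.53181457519531)
scene 396 [0.49772788 0.01811341 0.08868623]
t 13.95 pos [0.4973 0.0185 0.1612] yaw 90.0 q6 -90.7 d [-0.1265  0.1635  0.0708] turn 0.0
```

View pics/w4.png

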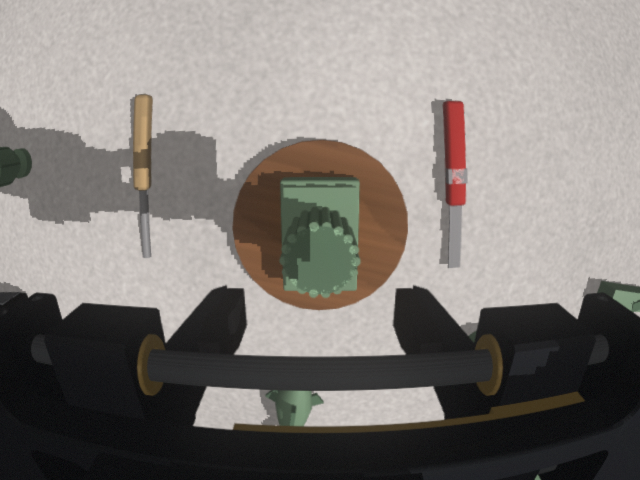

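The wrist view shows the drum standing on the plinth at (320,255), plinth at (320,235), both centred on the board at (320,225). Drum and plinth centres agree to 0.5 mm. Next is the dish.

Converted, 0.1635 m / 0.75 = 0.218, -0.126 m / 0.75 = -0.168.

nudge_tcp(motion=[{"jaw": 1,"d": [-0.168,0.218,0.0867]},{"jaw": 1,"d": [-0.168,0.218,0.0867]},{"jaw": 1,"d": [-0.168,0.218,0.0867]},{"jaw": 1,"d": [-0.168,0.218,0.0867]},{"jaw": 1,"d": [-0.168,0.218,0.0867]},{"jaw": 1,"d": [-0.168,0.218,0.0867]},{"jaw": 1,"d": [-0.168,0.218,0.0867]},{"jaw": 1,"d": [-0.168,0.218,0.0867]}], quiet=true)

```text
ok
```

Run:
```python
from h import *
from m2 import circ
im,W=wpts(); save('w5',im)
x,y,z=np.moveaxis(W,-1,0)
m=(np.hypot(x-.6235,y-.182)<.04)&(z>.017)&(z<.027)
q=(W[m][:,:2]*1000).astype(np.float32); h=cv2.convexHull(q)[:,0]/1000;print(m.sum(),np.median(z[m]),cv2.minEnclosingCircle(q),circ(h,.028,(.6235,.182)))
```

```bash
python3 to.py .6238 .182 .0175 90
```

```text
2192 0.02025095173364115 ((623.697509765625, 179.6792449951172), 28.1605281829834) (array([0.6236, 0.1799]), np.float64(0.0003))
t 15.0 pos [0.6245 0.1812 0.0987] yaw 89.95 q6 -76.0 d [0.0007 0.0008 0.0812] turn -0.05
```

View pics/w5.png

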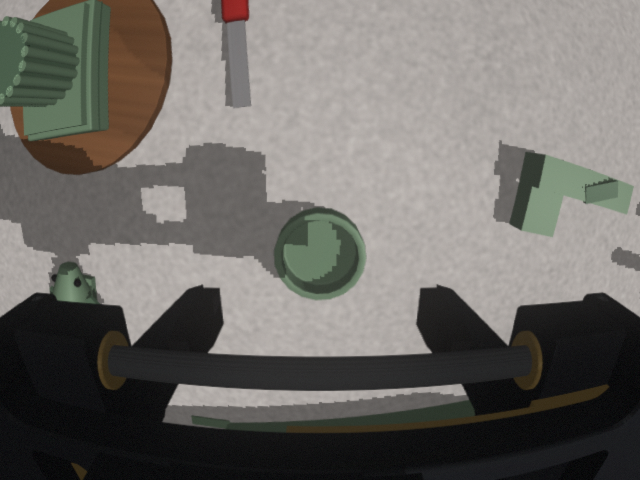

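The wrist view shows the dish at (320,253) between the jaws, with the offcut at (570,200) and fish at (75,285) clear. Before descending I'll check the tall foam block beyond it.

Run:
```python
from h import *
P=pts('top',np.load('top0.npz')['d']);x,y,z=np.moveaxis(P,-1,0)
m=(x>.66)&(abs(y-.18)<.12)&(z>.03);print(np.percentile(x[m],[0,1]),z[m].max())
```

```text
[0.76151176 0.76508961] 0.1359171202662475
```

nudge_tcp(motion=[{"jaw": 1,"d": [0,0,0.04]},{"jaw": 1,"d": [0,0,0.0733]},{"jaw": 1,"d": [0,0,0.0933]},{"jaw": 1,"d": [0,0.0004,0.1053]},{"jaw": 1,"d": [0,0.0004,0.1053]},{"jaw": 1,"d": [0,0.0004,0.1053]}])

```text
time: 15.75
eef_pos: [0.6253, 0.1825, 0.02]
eef_rot: [[-1.0, -0.0, 0.002], [-0.0, 1.0, 0.0], [-0.002, 0.0, -1.0]]
wrist_force: [-0.0, 0.3, 0.3]
grip_width: 1.004
grip_force: 0.0
```

```bash
python3 to.py .6238 .1815 .0175 90
```

```text
t 15.75 pos [0.6253 0.1825 0.02  ] yaw 90.01 q6 -75.9 d [ 0.0016 -0.001   0.0025] turn 0.01
```

Converted, 0.0018 m / 0.75 = 0.0024, 0.001 m / 0.75 = 0.0013.

nudge_tcp(motion=[{"jaw": 1,"d": [0.0013,-0.0009,0.0024]},{"jaw": 1,"d": [0.0013,-0.0009,0.0024]},{"jaw": 0.4,"d": [0.0013,-0.0009,0.0024]},{"jaw": 0.4,"d": [0.0013,-0.0009,0.0024]},{"jaw": 0.4,"d": [0.0013,-0.0009,0.0024]},{"jaw": 0.4,"d": [0.0013,-0.0009,0.0024]},{"jaw": 0.4,"d": [0.0013,-0.0009,0.0024]}], squeeze=7)

```text
time: 16.62
eef_pos: [0.6236, 0.1816, 0.0172]
eef_rot: [[-1.0, -0.0, 0.0], [-0.0, 1.0, 0.0], [-0.0, 0.0, -1.0]]
wrist_force: [-0.4, 0.0, -0.1]
grip_width: 0.625
grip_force: 7.0
```

nudge_tcp(motion=[{"jaw": 0.4,"d": [0,0,-0.04]},{"jaw": 0.4,"d": [0,0,-0.12]},{"jaw": 0.4,"d": [0,0,-0.1867]},{"jaw": 0.4,"d": [0,0,-0.1867]},{"jaw": 0.4,"d": [0,0,-0.1867]}])

```text
time: 17.25
eef_pos: [0.6231, 0.1815, 0.1568]
eef_rot: [[-1.0, -0.0, -0.001], [-0.0, 1.0, -0.0], [0.001, -0.0, -1.0]]
wrist_force: [-1.3, -0.2, -0.5]
grip_width: 0.627
grip_force: 7.0
```

```bash
python3 to.py .4975 .0183 .13 90
```

```text
t 17.25 pos [0.6231 0.1815 0.1568] yaw 90.01 q6 -76.0 d [ 0.1256 -0.1631  0.0269] turn 0.01
```

Converted, -0.163 m / 0.75 = -0.2173, 0.125 m / 0.75 = 0.1667.

nudge_tcp(motion=[{"jaw": 0.4,"d": [0.1667,-0.2173,0.0267]},{"jaw": 0.4,"d": [0.1667,-0.2173,0.0267]},{"jaw": 0.4,"d": [0.1667,-0.2173,0.0267]},{"jaw": 0.4,"d": [0.1667,-0.2173,0.0267]},{"jaw": 0.4,"d": [0.1667,-0.2173,0.0267]},{"jaw": 0.4,"d": [0.1667,-0.2173,0.0267]},{"jaw": 0.4,"d": [0.1667,-0.2173,0.0267]},{"jaw": 0.4,"d": [0.1667,-0.2173,0.0267]}], quiet=true)

```text
ok
```

nudge_tcp(motion=[{"jaw": 0.4},{"jaw": 0.4}], quiet=true)

```text
ok
```

```bash
python3 to.py .4975 .0183 .1052 90
```

```text
t 18.5 pos [0.4987 0.0188 0.1373] yaw 90.03 q6 -90.7 d [ 0.0012 -0.0005  0.0321] turn 0.03
```

Converted, 0.028 m / 0.75 = 0.0373, 0.025 m / 0.75 = 0.0333.

nudge_tcp(motion=[{"jaw": 0.4,"d": [0.0016,-0.0007,0.02]},{"jaw": 0.4,"d": [0.0016,-0.0007,0.0333]},{"jaw": 0.4,"d": [0.0016,-0.0007,0.0373]},{"jaw": 0.4,"d": [0.0016,-0.0007,0.0373]},{"jaw": 0.4,"d": [0.0016,-0.0007,0.0373]}])

```text
time: 19.12
eef_pos: [0.4977, 0.018, 0.1095]
eef_rot: [[-1.0, -0.0, 0.001], [-0.0, 1.0, -0.0], [-0.001, -0.0, -1.0]]
wrist_force: [0.3, -0.1, -1.0]
grip_width: 0.628
grip_force: 7.0
```

```bash
python3 to.py .4975 .0183 .1052 90
```

```text
t 19.12 pos [0.4977 0.018  0.1095] yaw 90.0 q6 -90.8 d [0.0002 0.0003 0.0043] turn 0.0
```

Converted, 0.004 m / 0.75 = 0.0053, 0.0035 m / 0.75 = 0.0047.

nudge_tcp(motion=[{"jaw": 0.4,"d": [0,0.0004,0.002]},{"jaw": 0.4,"d": [0,0.0004,0.0033]},{"jaw": 0.4,"d": [0,0.0004,0.0047]},{"jaw": 0.4,"d": [0,0.0004,0.0053]},{"jaw": 0.4,"d": [0,0.0004,0.0053]}])

```text
time: 19.75
eef_pos: [0.4973, 0.0184, 0.1052]
eef_rot: [[-1.0, -0.0, -0.0], [-0.0, 1.0, -0.0], [0.0, -0.0, -1.0]]
wrist_force: [-0.4, -0.7, -0.7]
grip_width: 0.624
grip_force: 7.0
```

Converted, 0.0008 m / 0.75 = 0.0011, 0.0005 m / 0.75 = 0.0007.

nudge_tcp(motion=[{"jaw": 0.4,"d": [0,0,0.0007]},{"jaw": 0.4,"d": [0,0,0.0011]},{"jaw": 0.4,"d": [0,0,0.0011]}])

```text
time: 20.12
eef_pos: [0.4976, 0.0184, 0.1051]
eef_rot: [[-1.0, -0.0, 0.0], [-0.0, 1.0, 0.0], [-0.0, 0.0, -1.0]]
wrist_force: [-1.6, -0.5, 5.3]
grip_width: 0.63
grip_force: 7.0
```

Contact. I'll release, rise and check.

Converted, -0.1 m / 0.75 = -0.1333, -0.07 m / 0.75 = -0.0933.

nudge_tcp(motion=[{"jaw": 0.8},{"jaw": 0.8},{"jaw": 0.8},{"jaw": 0.8,"d": [0,0,-0.04]},{"jaw": 0.8,"d": [0,0,-0.0933]},{"jaw": 0.8,"d": [0,0,-0.1333]},{"jaw": 0.8,"d": [0,0,-0.1333]},{"jaw": 0.8,"d": [0,0,-0.1333]}])

```text
time: 21.12
eef_pos: [0.4967, 0.0184, 0.2033]
eef_rot: [[-1.0, -0.0, -0.001], [-0.0, 1.0, 0.0], [0.001, 0.0, -1.0]]
wrist_force: [0.5, -0.3, 0.2]
grip_width: 0.793
grip_force: 0.0
```

Run:
```python
from h import *
im,W=wpts(); save('w6',im)
x,y,z=np.moveaxis(W,-1,0)
for lo,hi in((.036,.046),(.105,.115),(.09,.099)):
    m=(np.hypot(x-.498,y-.019)<.06)&(z>lo)&(z<hi)
    q=(W[m][:,:2]*1000).astype(np.float32); print(np.median(z[m]),cv2.minAreaRect(q))
im,d=capture('scene');P=pts('scene',d);x,y,z=np.moveaxis(P,-1,0);save('s2',im)
m=(np.hypot(x-.498,y-.019)<.05)&(z>.107)&(z<.117); print('scene',m.sum(),m.sum() and (P[m].mean(0),cv2.minEnclosingCircle((P[m][:,:2]*1000).astype(np.float32))))
```

```bash
python3 to.py .429 -.2785 .15 57
```

```text
0.04054949850534528 ((473.686279296875, 16.631296157836914), (51.94680404663086, 32.922996520996094), 89.8064193725586)
0.1082329631315436 ((497.51202392578125, 16.955015182495117), (54.7935791015625, 55.73756790161133), 67.35002899169922)
0.0946100277753876 ((494.8564453125, 15.754013061523438), (49.97166061401367, 51.133277893066406), 76.4246826171875)
scene 228 (array([0.49652326, 0.01847775, 0.1103386 ]), ((497.57781982421875, 18.82918357849121), 29.231700897216797))
t 21.23 pos [0.4961 0.0184 0.2025] yaw 90.0 q6 -90.8 d [ 0.067  -0.2969  0.0527] turn 33.0
```

View pics/w6.png

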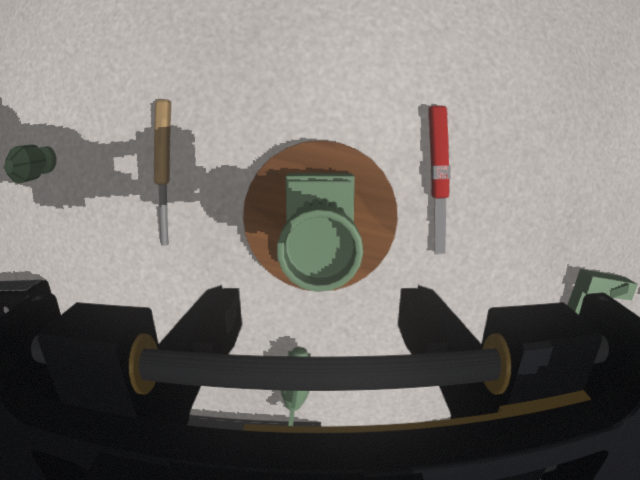

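The wrist view shows the dish mouth up at (320,250) on the drum, level, with its rim at z≈110 mm and centre near (497.5, 18.5) mm. The bud is next.

Converted, -0.297 m / 0.75 = -0.396, 0.067 m / 0.75 = 0.0893.

nudge_tcp(motion=[{"jaw": 1,"d": [0.0893,-0.396,0.0667]},{"jaw": 1,"d": [0.0893,-0.396,0.0667]},{"jaw": 1,"d": [0.0893,-0.396,0.0667]},{"jaw": 1,"d": [0.0893,-0.396,0.0667]},{"jaw": 1,"d": [0.0893,-0.396,0.0667]},{"jaw": 1,"d": [0.0893,-0.396,0.0667]},{"jaw": 1,"d": [0.0893,-0.396,0.0667]},{"jaw": 1,"d": [0.0893,-0.396,0.0667]}], quiet=true)

```text
ok
```

nudge_tcp(motion=[{"jaw": 1,"d": [0.0893,-0.396,0.0667]},{"jaw": 1},{"jaw": 1}], quiet=true)

```text
ok
```

```bash
python3 to.py .429 -.2785 .15 90
```

```text
t 22.6 pos [ 0.4304 -0.2767  0.1545] yaw 90.06 q6 -125.7 d [ 0.0014 -0.0018  0.0045] turn 0.06
```

The second call's first row was a stray repeat. It only swung the arm out and back at a safe height, and the pose is now right. Checking the bud.

Converted, -0.0018 m / 0.75 = -0.0024, 0.0014 m / 0.75 = 0.0019.

nudge_tcp(motion=[{"jaw": 1,"d": [0.0019,-0.0024,0]},{"jaw": 1,"d": [0.0019,-0.0024,0]},{"jaw": 1,"d": [0.0019,-0.0024,0]}], quiet=true)

```text
ok
```

```bash
python3 - <<'E'
from h import *
from m2 import circ
im,W=wpts(); save('w7',im)
x,y,z=np.moveaxis(W,-1,0)
d=np.hypot(x-.429,y+.2785)
m=(d<.03)&(z>.06);print('tip',np.median(W[m],0),z[m].max())
m=(d<.03)&(z>.029)&(z<.046);print('belly',m.sum(),circ(W[m][:,:2],.019,(.429,-.2785)))
E
python3 to.py .429 -.2785 .035 90
```

```text
tip [ 0.40691541 -0.27826146  0.23856493] 0.2480471878154128
belly 252 (array([ 0.4297, -0.2809]), np.float64(0.0003))
t 23.02 pos [ 0.4293 -0.2802  0.1545] yaw 90.06 q6 -126.0 d [0.0003 0.0017 0.1195] turn 0.06
```

View pics/w7.png

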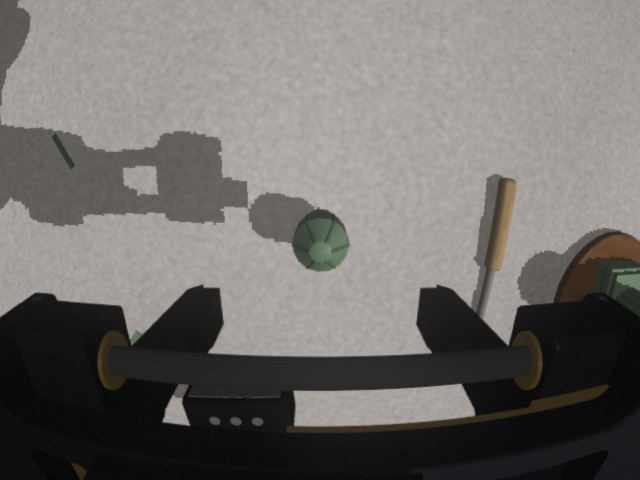

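The wrist view shows the bud at (320,240) between the jaws. The gouge at (498,240) is to the right of the jaws in view and the speaker at (240,405) is beyond the bar. The belly fit is (429.7, −280) mm after the wrist bias.

Converted, 0.1185 m / 0.75 = 0.158, 0.115 m / 0.75 = 0.1533.

nudge_tcp(motion=[{"jaw": 1,"d": [0,0.0009,0.0533]},{"jaw": 1,"d": [0,0.0009,0.1067]},{"jaw": 1,"d": [0,0.0009,0.1333]},{"jaw": 1,"d": [0,0.0009,0.1533]},{"jaw": 1,"d": [0,0.0009,0.158]},{"jaw": 1,"d": [0,0.0009,0.158]},{"jaw": 1,"d": [0,0.0009,0.158]}])

```text
time: 23.9
eef_pos: [0.4298, -0.2803, 0.0369]
eef_rot: [[-1.0, -0.0, 0.002], [-0.0, 1.0, -0.001], [-0.002, -0.001, -1.0]]
wrist_force: [0.6, 0.3, 1.0]
grip_width: 0.997
grip_force: 0.0
```

```bash
python3 to.py .4297 -.279 .035 90
```

```text
t 23.9 pos [ 0.4298 -0.2803  0.0369] yaw 90.01 q6 -125.9 d [0.0001 0.0013 0.0019] turn 0.01
```

Converted, 0.001 m / 0.75 = 0.0013, 0.0005 m / 0.75 = 0.0007.

nudge_tcp(motion=[{"jaw": 1,"d": [0,0.0013,0.0007]},{"jaw": 1,"d": [0,0.0013,0.0007]},{"jaw": 0.3,"d": [0,0.0013,0.0007]},{"jaw": 0.3,"d": [0,0.0013,0.0007]},{"jaw": 0.3,"d": [0,0.0013,0.0007]},{"jaw": 0.3,"d": [0,0.0013,0.0007]},{"jaw": 0.3,"d": [0,0.0013,0.0007]},{"jaw": 0.3,"d": [0,0.0013,0.0007]}], squeeze=8)

```text
time: 24.9
eef_pos: [0.429, -0.2787, 0.0354]
eef_rot: [[-1.0, -0.0, -0.0], [-0.0, 1.0, 0.0], [0.0, 0.0, -1.0]]
wrist_force: [-0.3, 0.1, -0.7]
grip_width: 0.421
grip_force: 8.0
```

nudge_tcp(motion=[{"jaw": 0.3,"d": [0,0,-0.04]},{"jaw": 0.3,"d": [0,0,-0.12]},{"jaw": 0.3,"d": [0,0,-0.2]},{"jaw": 0.3,"d": [0,0,-0.2]},{"jaw": 0.3,"d": [0,0,-0.2]}])

```text
time: 25.52
eef_pos: [0.4287, -0.2786, 0.1852]
eef_rot: [[-1.0, -0.0, 0.0], [-0.0, 1.0, 0.0], [-0.0, 0.0, -1.0]]
wrist_force: [-0.4, -0.4, -0.3]
grip_width: 0.422
grip_force: 8.0
```

```bash
python3 to.py .4975 .0185 .18 90
```

```text
t 25.52 pos [ 0.4287 -0.2786  0.1852] yaw 90.0 q6 -125.8 d [-0.0688  0.2971  0.0052] turn 0.0
```

Converted, 0.297 m / 0.75 = 0.396, -0.0685 m / 0.75 = -0.0913.

nudge_tcp(motion=[{"jaw": 0.3,"d": [-0.0913,0.396,0]},{"jaw": 0.3,"d": [-0.0913,0.396,0]},{"jaw": 0.3,"d": [-0.0913,0.396,0]},{"jaw": 0.3,"d": [-0.0913,0.396,0]},{"jaw": 0.3,"d": [-0.0913,0.396,0]},{"jaw": 0.3,"d": [-0.0913,0.396,0]},{"jaw": 0.3,"d": [-0.0913,0.396,0]},{"jaw": 0.3,"d": [-0.0913,0.396,0]}], quiet=true)

```text
ok
```

nudge_tcp(motion=[{"jaw": 0.3},{"jaw": 0.3},{"jaw": 0.3}], quiet=true)

```text
ok
```

```bash
python3 to.py .497 .0185 .1314 90
```

```text
t 26.9 pos [0.4975 0.0178 0.1855] yaw 89.95 q6 -90.8 d [0.0005 0.0007 0.0541] turn -0.05
```

Converted, 0.05 m / 0.75 = 0.0667, 0.045 m / 0.75 = 0.06.

nudge_tcp(motion=[{"jaw": 0.3,"d": [0.0007,0.0009,0.0267]},{"jaw": 0.3,"d": [0.0007,0.0009,0.0467]},{"jaw": 0.3,"d": [0.0007,0.0009,0.06]},{"jaw": 0.3,"d": [0.0007,0.0009,0.0667]},{"jaw": 0.3,"d": [0.0007,0.0009,0.0667]},{"jaw": 0.3,"d": [0.0007,0.0009,0.0667]}])

```text
time: 27.65
eef_pos: [0.4974, 0.019, 0.1359]
eef_rot: [[-1.0, -0.0, 0.001], [-0.0, 1.0, -0.0], [-0.001, -0.0, -1.0]]
wrist_force: [-0.3, -0.2, 0.0]
grip_width: 0.423
grip_force: 8.0
```

```bash
python3 to.py .497 .0185 .1314 90
```

```text
t 27.65 pos [0.4974 0.019  0.1359] yaw 90.01 q6 -90.7 d [ 0.0004 -0.0005  0.0045] turn 0.01
```

Converted, 0.0045 m / 0.75 = 0.006, 0.004 m / 0.75 = 0.0053.

nudge_tcp(motion=[{"jaw": 0.3,"d": [0.0003,-0.0004,0.002]},{"jaw": 0.3,"d": [0.0003,-0.0004,0.004]},{"jaw": 0.3,"d": [0.0003,-0.0004,0.0053]},{"jaw": 0.3,"d": [0.0003,-0.0004,0.006]},{"jaw": 0.3,"d": [0.0003,-0.0004,0.006]}])

```text
time: 28.28
eef_pos: [0.497, 0.0187, 0.1314]
eef_rot: [[-1.0, -0.0, 0.001], [-0.0, 1.0, 0.0], [-0.001, 0.0, -1.0]]
wrist_force: [-1.5, 0.2, 3.9]
grip_width: 0.425
grip_force: 8.0
```

Contact. I'll release with a small opening, then rise and move clear.

Converted, -0.12 m / 0.75 = -0.16, -0.07 m / 0.75 = -0.0933.

nudge_tcp(motion=[{"jaw": 0.7},{"jaw": 0.7},{"jaw": 0.7},{"jaw": 0.7,"d": [0,0,-0.04]},{"jaw": 0.7,"d": [0,0,-0.0933]},{"jaw": 0.7,"d": [0,0,-0.16]},{"jaw": 0.7,"d": [0,0,-0.16]},{"jaw": 0.7,"d": [0,0,-0.16]}])

```text
time: 29.28
eef_pos: [0.4964, 0.0187, 0.2504]
eef_rot: [[-1.0, -0.0, -0.0], [-0.0, 1.0, -0.0], [0.0, -0.0, -1.0]]
wrist_force: [-1.1, -0.4, -0.9]
grip_width: 0.701
grip_force: 0.0
```

nudge_tcp(motion=[{"jaw": 0.8,"d": [0.0667,0.0667,-0.04]},{"jaw": 0.8,"d": [0.0667,0.1467,-0.04]},{"jaw": 0.8,"d": [0.0667,0.2267,-0.04]},{"jaw": 0.8,"d": [0.0667,0.3067,-0.04]},{"jaw": 0.8,"d": [0.0667,0.3067,-0.04]}], quiet=true)

```text
ok
```

Run:
```python
from h import *
for n in('top','scene'):
    im,d=capture(n);P=pts(n,d);x,y,z=np.moveaxis(P,-1,0)
    r=np.hypot(x-.4975,y-.0185)<.08
    for k,lo,hi in(('plinth',.038,.046),('dish',.105,.115),('belly',.125,.143),('tip',.152,.17)):
        m=r&(z>lo)&(z<hi); q=(P[m][:,:2]*1000).astype(np.float32); print(n,k,m.sum(),m.sum()>3 and (q.mean(0).round(1),np.round(cv2.minEnclosingCircle(q)[0],1),z[m].max().round(4)))
    save(n+'9',im)
    if n=='scene': save('s9',cv2.resize(im[120:320,180:440],None,fx=3,fy=3,interpolation=cv2.INTER_CUBIC))
```

```text
top plinth 329 (array([480.3,  17.8], dtype=float32), array([498.2,  20. ]), np.float64(0.0459))
top dish 218 (array([494.6,  19. ], dtype=float32), array([498. ,  19.6]), np.float64(0.1148))
top belly 31 (array([483.5,  16.5], dtype=float32), array([497. ,  19.8]), np.float64(0.1428))
top tip 194 (array([496.9,  19.6], dtype=float32), array([498.6,  20. ]), np.float64(0.1638))
scene plinth 410 (array([510.2,  12. ], dtype=float32), array([499.6,  15.3]), np.float64(0.046))
scene dish 246 (array([503.6,  11.3], dtype=float32), array([496.8,  19.1]), np.float64(0.1139))
scene belly 143 (array([505. ,   9.2], dtype=float32), array([498.8,  16.7]), np.float64(0.143))
scene tip 137 (array([498.9,  16.2], dtype=float32), array([496.7,  16.6]), np.float64(0.1636))
```

View pics/s9.png

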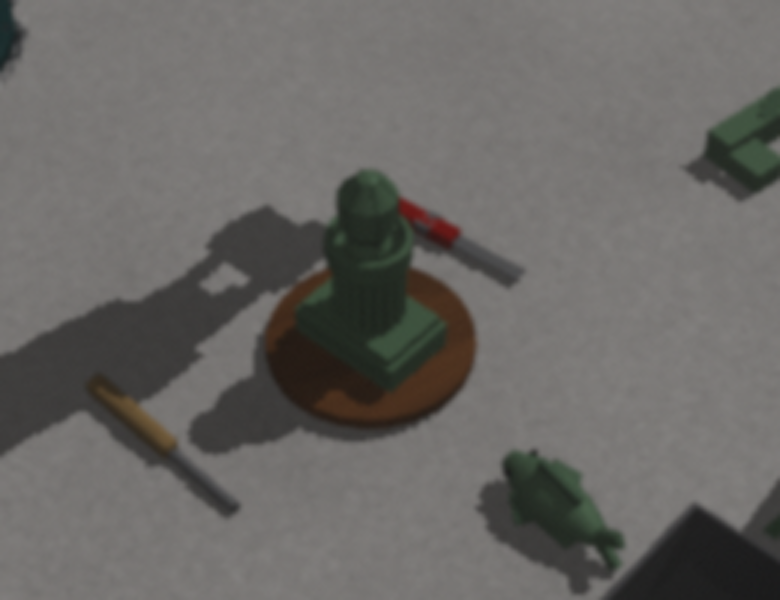

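View pics/top9.png

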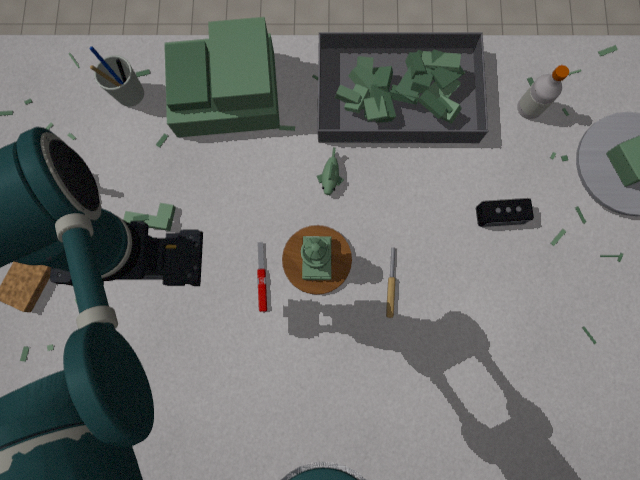

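The enlarged scene crop shows the tower straight on the board: plinth (370,335), drum (370,290), dish (368,245), bud (368,205), with the tip at z≈163 mm (162 expected). The top view shows it centred at (317,258), the fish, speaker, knife, gouge and visible part of the offcut where they were, and the arm well clear.

nudge_tcp(motion=[{"jaw": 0.8},{"jaw": 0.8},{"jaw": 0.8},{"jaw": 0.8}])

```text
time: 30.5
eef_pos: [0.4469, 0.2481, 0.2811]
eef_rot: [[-1.0, 0.001, 0.0], [0.001, 1.0, 0.0], [-0.0, 0.0, -1.0]]
wrist_force: [1.6, 0.4, -0.4]
grip_width: 0.798
grip_force: 0.0
```

```bash
python3 -c "
from bench import bot, readout, capture, camera_info
print(bot.sign_off())"
```

```text
the job is handed in; nothing more can be done
None
```

The centrepiece is built in the order asked and stands straight, centred on the board to within about 2 mm; the other items were not touched, and I handed the job in at 30.5 s.

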